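# Load the plug pot and bring the hardware carousel round

### The job

I am about to plug screw holes: tip the five wooden cover plugs out of the little tray into the one empty pot on the hardware carousel, and lay the empty tray back flat on the bench. Bring that pot round so that it faces the front of the bench, toward you, and finish with your gripper holding the carousel still there, without letting go, so that it cannot swing while I pick plugs out; leave the other things on the bench where they are.

Things in the scene. Friction and masses are not known exactly. Their poses are not given: they have to be found in the camera images.
- tray: plywood tipping tray, lying on the bench: a straight channel 130 long (own x), 62 wide outside and 52 inside, floor 4 thick, side walls 22 high, closed at the rear (-x) by a wall 48 high, open at its front end (+x). A hardwood handle runs back from the rear wall: x -65 to -155, 18 wide (own y), 22 high from z 25 to 47, nothing below or beside it. Mass about 160 g. Origin: centre of the pan's underside; z up.
- tray_spout (a point): middle of the tray's open front edge, on its floor (tray frame 65, 0, 4); axes as the tray's
- tray_grip (a point): middle of the tray handle, a good place to pinch it across its 18 mm (tray frame -105, 0, 36)
- plug_tub: the empty pot on the carousel: an open, slightly flared sheet-metal pot, 82 outside at the rim, 76 inside at the rim and 66 at the floor, 70 high, floor 4 thick, fixed to the turntable 88 from its axis. Its rim stands 106 above the bench. Origin: centre of its underside. The other four pots (two nail tins, a lidded tin, a like pot full of dowel pins) are full or shut; with them none reaches higher than 135 above the bench.
- turn_handle (a point): middle of the wooden crossbar on top of the carousel's central post, on the turning axis, 168 above the bench. The bar is 80 long, 24 wide, 36 high (150 to 186 above the bench), level, and always lies along the line from the axis to the empty pot; the post under it is 22 thick. This point's x axis runs along the bar (its -x end toward the empty pot).
- turntable (a joint): angle of the carousel's turntable in rad: 0 when the empty pot faces the front of the bench (the robot, world -x); it grows clockwise seen from above, so at +1.57 the empty pot is on the left (world +y). Turns freely without end stops on a bearing with slight friction (about 0.04 N m); stays where it is left.
- carousel: fixed round foot of the carousel, 196 across; the turntable on it is 276 across, its top 39 above the bench. Origin: on the turning axis, at bench height; axes as the world's (-x is the front).
- plug_1: tapered dark-wood cover plug, 22 across at its foot, 19 at the top, 16 high, 12 g, one of five that start standing on the tray floor; they begin to slide when the tray is tipped by about 35 degrees and are all off by 55. Origin: centre of its 22 mm face.
- plug_2: tapered dark-wood cover plug, 22 across at its foot, 19 at the top, 16 high, 12 g, one of five that start standing on the tray floor; they begin to slide when the tray is tipped by about 35 degrees and are all off by 55. Origin: centre of its 22 mm face.
- plug_3: tapered dark-wood cover plug, 22 across at its foot, 19 at the top, 16 high, 12 g, one of five that start standing on the tray floor; they begin to slide when the tray is tipped by about 35 degrees and are all off by 55. Origin: centre of its 22 mm face.
- plug_4: tapered dark-wood cover plug, 22 across at its foot, 19 at the top, 16 high, 12 g, one of five that start standing on the tray floor; they begin to slide when the tray is tipped by about 35 degrees and are all off by 55. Origin: centre of its 22 mm face.
- plug_5: tapered dark-wood cover plug, 22 across at its foot, 19 at the top, 16 high, 12 g, one of five that start standing on the tray floor; they begin to slide when the tray is tipped by about 35 degrees and are all off by 55. Origin: centre of its 22 mm face.
- burl: bystander: block of burl wood, 66x98x40, underside centre is the origin (mm); leave alone
- strip_end: bystander: pale offcut, 30x92x20, underside centre is the origin (mm); leave alone
- tape: bystander: roll of tape, 96 across, 24 high, underside centre is the origin (mm); leave alone
- glue: bystander: glue bottle, 63 across, 195 high, stands upright, underside centre is the origin (mm); leave alone
- oiler: bystander: oil can, green, 63 across, 152 high with its spout, stands upright, underside centre is the origin (mm); leave alone
- cork: bystander: cork block, 62x106x34, underside centre is the origin (mm); leave alone
- chisel_a: bystander: narrow chisel, 28x260x29, underside centre is the origin (mm); leave alone
- chisel_b: bystander: wide chisel, 32x275x34, underside centre is the origin (mm); leave alone

How it is judged:
By the outcome, as a careful person would: the job done as asked, in the order asked, and still so for the second after the job is handed in, while the arm keeps its last pose, push and grip.
It also fails if it takes over 72 s, if anything falls off the work surface, if the arm or the gripper's body presses on something with over 40 N, if the wrist force passes 120 N, or if a joint passes its speed limit or range.

### The arm

A 6-joint arm with a two-finger parallel gripper is mounted at the origin on a cart in front of the work surface, level with it; the furniture and walls round the work are solid. World frame = base frame: x ahead of the robot, y to its left, z up, the work surface at z = 0. Lengths are in mm, angles in rad, forces in N, time in s.
With the tool pointing down it reaches from about 350 to 975 mm from the base axis. Payload 7.1 kg.
Tool frame: the origin (TCP) lies at the very end of the fingers, on their centre line; the grasp point (between the pads) lies ctrl.hold_point_z behind it (ctrl.hold_point_z is the distance from the TCP to the grasp point, in mm); z points along the fingers, y is the line along which they close (so a half turn about z gives the same grasp; the last joint's range is limited). The gripper opens to 88 mm and grips with 3 to 60 N. Pads are 20 mm wide; open, the fingers measure 115 mm over their backs; the gripper's body (75 mm by 178 mm) begins 61 mm behind the grasp point.
Start: joints at [-1.33, 0.423, 1.63, -0, 1.089, -0.019], TCP at [160.573, -604.004, 222.675] pointing down, gripper open.
Joint ranges: [-3, 3], [-0.9, 2.11], [0.09, 2.58], [-1.31, 4.45], [0.11, 2.69], [-2.54, 2.54]. Speed limits (rad/s): [2.39, 2.39, 3.01, 3.14, 3.14, 3.14].

### API

Orientations are given as a rotation vector (axis times angle).
In Python, from workcell import ctrl gives the robot as it stands. The module is installed in compiled form; this text tells all that it offers.
- The arm moves only by the shell command python3 -m creep 'ROWS'. ROWS is JSON, a list of rows, each an object with "translation": the shift along the tool's x, y, z in mm, a list of three; "angular": the turn, a rotation vector about the tool's x, y, z in rad, a list of three; "jaw": the opening, from 0 (shut) to 1 (fully open). A call has exactly 8 rows; each row is the pose to reach, as a shift and turn from the pose commanded when the call began, along the tool's axes at that moment; what a row does not reach only later rows make up. A row lasts 1/8 s, in which the tool goes at most 62.5 mm and 10.7 degrees, less where a joint would pass 70% of its speed; a pose out of reach is approached as far as the arm can. A call with a gripper value outside its range is refused whole. The fingers move at their own pace and stop on an object; the grip force is fixed at half the most. Time passes only in rows, so rows that repeat a pose let the fingers close, or fill a call up. It gives the time, the measured TCP pose, the force, the opening and the grip force at its end, in the units of the state.
- ctrl.get_obs(): the state, without advancing time (a new reading comes with each control period).
- ctrl.get_image(name): name is "scene" or "top" or "wrist"; returns the picture (420x560x3 uint8, red, green, blue); there is no depth.
- ctrl.camera_info(name): a dict with "camera_matrix" (3x3 intrinsics, pixels), "world_from_camera" (4x4, takes a point from camera to world coordinates). Camera axes: x right, y up, looking along -z (the intrinsics and any distortion apply to the point x, -y, -z); pixel columns grow to the right and rows downward; lengths in mm; the calibration is good to about 2 mm. A picture is of the moment at which its call begins: read the wrist's pose just before it. camera_info takes no time and is no camera call; for the wrist camera it gives the pose at the moment of the call.
- ctrl.close_job(): hands the job in; it is judged then, once.
Trained networks look in the newest picture that a camera, given by its name, has taken for a name from the list of things; names that differ only in an ending like _2 or _b are one class to them, and where a whole thing is asked for, a point or a joint stands for the part that bears it (a point fixed in the world has none). Each returns a list of dicts, best first, with "score" (0 to 1); they miss things now and then, are a little off and sometimes report something else, mostly with a low value. They report only what shows in the picture. A call takes as long as a camera call.
- ctrl.look_for(camera, label): "rect" ([left, top, right, bottom] in pixels, round what is visible of it).
The state is a dict: "t": time; "qpos": joint angles; "qvel": joint speeds; "joint_torque": joint torques, N m; "ee_pos": TCP position; "orientation": TCP orientation; "ft_force": force on the tool from outside, world axes, zero at the start; "moment": the same for the moment, N m; "width": finger opening in mm; "grasp_force": force on a finger pad.
Only numpy, scipy, OpenCV 4.12 (cv2) and the standard library are available. Lean on these libraries where they do the work, as an engineer would, in place of code of your own. Each camera call takes 0.05 s, during which the arm holds its last target. There are 200 camera calls.

## Working session

There is one attempt and no reset: what is moved stays moved. The work goes in short steps, Python scripts to look and compute and a shell command to move; the robot and the scene stay as the last step left them, time stands still between calls to the robot, and variables do not carry over. Pictures are saved under pics/ and viewed, at most 12 in all, crops included, and the job is handed in when it is done.

```bash
mkdir -p pics; python3 - <<'E'
from workcell import ctrl
import cv2,numpy as np
for n in("scene","top"):
    im=ctrl.get_image(n); cv2.imwrite(f"pics/{n}0.png",im[:,:,::-1])
    c=ctrl.camera_info(n);print(n,np.round(c["camera_matrix"],1).tolist(),np.round(c["world_from_camera"],3).tolist(),[k for k in c])
    for l in("tray","tray_grip","plug_tub","turn_handle","plug_1","carousel"):
        print(l,[(np.round(d["rect"]).tolist(),round(d["score"],2)) for d in ctrl.look_for(n,l)][:5])
o=ctrl.get_obs();print({k:np.round(v,3).tolist() for k,v in o.items()},ctrl.hold_point_z)
E
```

```text
scene [[474.3, 0.0, 278.1], [0.0, 474.3, 199.5], [0.0, 0.0, 1.0]] [[-0.465, 0.427, -0.776, -453.142], [-0.886, -0.224, 0.407, 464.102], [0.0, 0.876, 0.482, 758.49], [0.0, 0.0, 0.0, 1.0]] ['camera_matrix', 'world_from_camera']
tray [([146.0, 242.0, 179.0, 304.0], 0.86), ([217.0, 182.0, 312.0, 265.0], 0.6)]
tray_grip [([144.0, 238.0, 182.0, 305.0], 0.97)]
plug_tub [([227.0, 210.0, 256.0, 243.0], 0.65), ([151.0, 272.0, 163.0, 277.0], 0.17)]
turn_handle [([220.0, 178.0, 314.0, 264.0], 0.72)]
plug_1 [([151.0, 269.0, 163.0, 277.0], 0.58), ([166.0, 272.0, 172.0, 274.0], 0.47), ([222.0, 180.0, 313.0, 267.0], 0.46), ([158.0, 285.0, 170.0, 295.0], 0.42)]
carousel [([218.0, 182.0, 311.0, 266.0], 0.75)]
top [[426.1, 0.0, 280.6], [0.0, 426.1, 210.5], [0.0, 0.0, 1.0]] [[-0.023, 0.987, -0.157, 373.213], [-1.0, -0.023, 0.003, -50.596], [-0.001, 0.157, 0.988, 1264.085], [0.0, 0.0, 0.0, 1.0]] ['camera_matrix', 'world_from_camera']
tray [([149.0, 183.0, 182.0, 258.0], 0.65)]
tray_grip [([152.0, 184.0, 181.0, 260.0], 0.73)]
plug_tub [([225.0, 198.0, 258.0, 228.0], 0.94)]
turn_handle [([227.0, 164.0, 323.0, 261.0], 0.72)]
plug_1 [([170.0, 221.0, 178.0, 227.0], 0.48), ([170.0, 232.0, 176.0, 239.0], 0.48), ([159.0, 229.0, 168.0, 237.0], 0.41)]
carousel [([129.0, 148.0, 168.0, 181.0], 0.72), ([225.0, 165.0, 322.0, 260.0], 0.57)]
{'t': 0.7, 'qpos': [-1.33, 0.423, 1.63, -0.0, 1.089, -0.019], 'qvel': [-0.001, 0.0, 0.001, 0.0, 0.0, -0.001], 'joint_torque': [-0.001, -54.443, -27.401, 0.065, 0.017, -0.0], 'ee_pos': [160.577, -604.0, 222.68], 'orientation': [-3.115, -0.407, 0.0], 'ft_force': [-0.29, 0.762, -0.214], 'moment': [0.018, 0.015, 0.014], 'grasp_force': 0.0, 'width': 88.089} 18.700000000000003
```

```bash
python3 - <<'E'
import cv2
im=cv2.imread("pics/top0.png")[110:310,90:360]
cv2.imwrite("pics/topc.png",cv2.resize(im,None,fx=2.96,fy=3,interpolation=3)[:600,:800])
E
```

```text
(no output)
```

View pics/scene0.png

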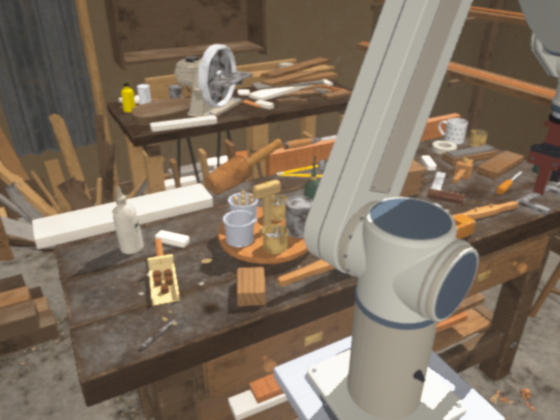

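View pics/topc.png

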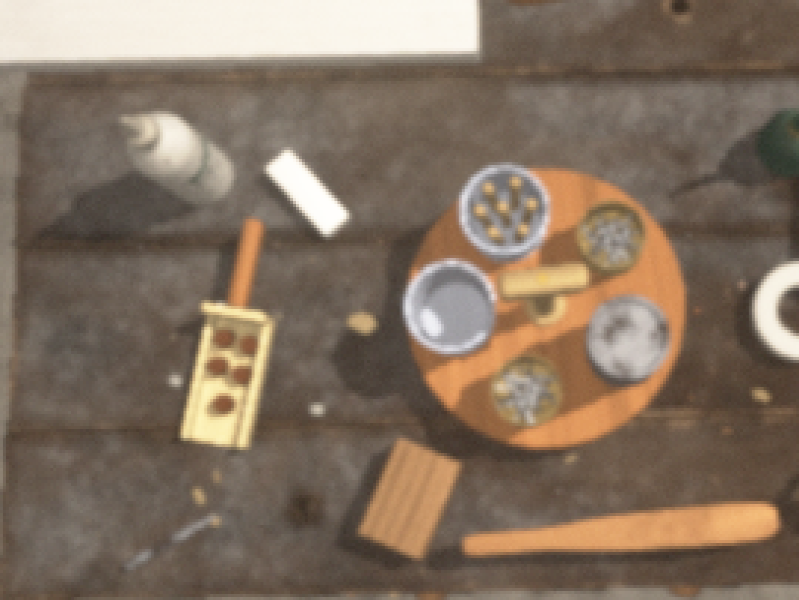

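The top view shows the empty pot on the carousel's left at about (450,307) in the crop. The tray is further left: handle end (253,222), front edge about (181,440) to (247,447). The glue bottle is beyond the tray's handle and the cork block is in front of the carousel.

```bash
cat > h.py <<'E'
import numpy as np
from scipy.spatial.transform import Rotation as R
from workcell import ctrl
def ray(n,u,v,z,c=None):
    c=c or ctrl.camera_info(n);K=np.array(c["camera_matrix"]);T=np.array(c["world_from_camera"])
    d=T[:3,:3]@np.array([(u-K[0,2])/K[0,0],-(v-K[1,2])/K[1,1],-1]);o=T[:3,3]
    return (o+d*(z-o[2])/d[2])
def crop(u,v): return 90+u/2.96,110+v/3
E
python3 - <<'E'
from h import *
P=dict(handle_end=(253,222,47),handle_base=(238,303,47),wallL=(203,308,48),wallR=(272,316,48),frontL=(181,440,22),frontR=(247,447,22),
pot=(450,307,106),ttL=(407,310,39),ttR=(685,300,39),ttT=(553,168,39),ttB=(553,448,39),barL=(501,284,186),barR=(588,279,186),barTopEdge=(545,264,186),barBot=(545,295,186),
cork=(410,498,34),glue_base=(215,180,100),glue_top=(128,122,195),strip=(308,193,20),dowel=(505,210,106),potL=(404,307,106),potR=(496,307,106))
for k,(u,v,z) in P.items(): print(k,ray("top",*crop(u,v),z).round(0)[:2])
print("scene pot",ray("scene",240,217,106).round())
print("scene tray fronts",ray("scene",154,301,22).round(),ray("scene",178,300,22).round(), "handle end",ray("scene",159,235,40).round())
E
```

```text
handle_end [652. 251.]
handle_base [572. 264.]
wallL [568. 298.]
wallR [559. 231.]
frontL [443. 324.]
frontR [435. 259.]
pot [554.  52.]
ttL [563. 100.]
ttR [ 566. -173.]
ttT [701. -46.]
ttB [426. -40.]
barL [561.   1.]
barR [563. -75.]
barTopEdge [577. -38.]
barBot [550. -37.]
cork [383.  99.]
glue_base [681. 274.]
glue_top [709. 325.]
strip [686. 202.]
dowel [644.  -0.]
potL [555.  95.]
potR [553.   9.]
scene pot [558.  49. 106.]
scene tray fronts [433. 324.  22.] [411. 274.  22.] handle end [675. 244.  40.]
```

```bash
cat >> h.py <<'E'
def rot(h,tilt=0):
    """tool rotation: tool y across tray heading h (rad yaw), tool x = tray x, tray tipped by tilt"""
    return R.from_euler('z',h)*R.from_euler('y',tilt)*R.from_euler('x',np.pi)
def delta(p,r):
    o=ctrl.get_obs();r0=R.from_rotvec(o["orientation"])
    print("t %.2f"%o["t"],"pos",np.round(o["ee_pos"],1),"q",np.round(o["qpos"],2),"w %.1f F"%o["width"],np.round(o["ft_force"],1))
    print("trans",r0.inv().apply(np.array(p)-o["ee_pos"]).round(1).tolist(),"rot",(r0.inv()*r).as_rotvec().round(3).tolist())
E
python3 - <<'E'
from h import *
h=np.arctan2(.187,-.983);print(h)
delta([591,261.5,230],rot(h))
print(ray("scene",130,248,0).round(),ray("top",*crop(200,195),10).round())
E
```

```text
2.953604891443778
t 0.70 pos [ 160.6 -604.   222.7] q [-1.33  0.42  1.63 -0.    1.09 -0.02] w 88.1 F [-0.3  0.8 -0.2]
trans [638.3, -725.9, -7.3] rot [-0.0, -0.0, -2.694]
[710. 321.   0.] [689. 315.  10.]
```

```bash
A='{"translation":[319,-363,-7],"angular":[0,0,-1.35],"jaw":1}'; python3 -m creep '[{"translation":[40,-45,-7],"angular":[0,0,-0.17],"jaw":1},{"translation":[80,-91,-7],"angular":[0,0,-0.34],"jaw":1},{"translation":[120,-136,-7],"angular":[0,0,-0.5],"jaw":1},{"translation":[160,-181,-7],"angular":[0,0,-0.67],"jaw":1},{"translation":[200,-227,-7],"angular":[0,0,-0.84],"jaw":1},{"translation":[239,-272,-7],"angular":[0,0,-1.01],"jaw":1},{"translation":[279,-318,-7],"angular":[0,0,-1.18],"jaw":1},{"translation":[319,-363,-7],"angular":[0,0,-1.35],"jaw":1}]'; python3 - <<'E'
from h import *
delta([591,261.5,230],rot(2.954))
E
```

```text
t: 1.7
ee_pos: [376.4, -169.6, 230.1]
orientation: [2.171, 2.269, 0.001]
ft_force: [0.3, 0.4, 0.5]
width: 87.8
grasp_force: 0.0
t 1.70 pos [ 376.4 -169.6  230.1] q [-0.45  0.09  2.07  0.    0.98 -0.5 ] w 87.8 F [0.3 0.4 0.5]
trans [421.2, 233.5, 0.1] rot [0.001, 0.001, -1.339]
```

```bash
python3 -m creep '[{"translation":[53,29,0],"angular":[0,0,-0.17],"jaw":1},{"translation":[106,58,0],"angular":[0,0,-0.34],"jaw":1},{"translation":[159,88,0],"angular":[0,0,-0.51],"jaw":1},{"translation":[212,117,0],"angular":[0,0,-0.68],"jaw":1},{"translation":[265,147,0],"angular":[0,0,-0.85],"jaw":1},{"translation":[318,176,0],"angular":[0,0,-1.02],"jaw":1},{"translation":[371,205,0],"angular":[0,0,-1.18],"jaw":1},{"translation":[421,233,0],"angular":[0,0,-1.339],"jaw":1}]'; python3 - <<'E'
from h import *
import cv2
delta([591,261.5,230],rot(2.954))
c=ctrl.camera_info("wrist");im=ctrl.get_image("wrist");cv2.imwrite("pics/w1.png",im[:,:,::-1])
import json;json.dump({k:np.array(v).tolist() for k,v in c.items()},open("w1.json","w"))
E
```

```text
t: 2.7
ee_pos: [592.8, 260.7, 229.8]
orientation: [0.293, 3.127, 0.0]
ft_force: [0.8, -0.4, -0.3]
width: 87.9
grasp_force: 0.0
t 2.70 pos [592.8 260.7 229.8] q [ 0.4   0.45  1.57 -0.    1.12 -0.99] w 87.9 F [ 0.8 -0.4 -0.3]
trans [1.9, 0.5, -0.2] rot [0.0, 0.0, 0.001]
```

View pics/w1.png

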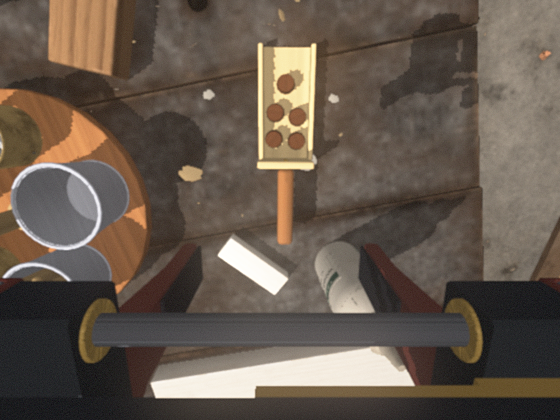

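The wrist view shows the tray straight up the image. The front edge runs (259,44)-(316,44), the rear wall top is at v≈166, and the handle runs (286,170)-(285,243). The glue bottle is at about (340,270). The empty pot's rim is centred near (57,206).

```bash
python3 - <<'E'
from h import *
import json
c=json.load(open("w1.json"))
P=dict(fl=(259,44,22),fr=(316,44,22),wl=(258,166,48),wr=(313,166,48),hb=(286,170,47),he=(285,243,47),pot=(57,206,106),glue=(338,262,0))
for k,(u,v,z) in P.items(): P[k]=ray("",u,v,z,c);print(k,P[k].round(1)[:2])
f=(P["fl"]+P["fr"])/2;w=(P["wl"]+P["wr"])/2
for d in(f-P["he"],f-w,P["hb"]-P["he"]):print(np.hypot(*d[:2]),np.arctan2(d[1],d[0]))
E
```

```text
fl [434.3 267.8]
fr [445.4 327.2]
wl [557.5 242.9]
wr [568.6 301.8]
hb [567.5 272.1]
he [651.2 255.6]
pot [552.9  55.5]
glue [709.3 318.4]
215.51533242251537 2.9457597396963187
125.71323095951692 2.940014697965247
85.31773542307624 2.9468448199331427
```

```bash
python3 - <<'E'
from h import *
delta([590,266.5,17],rot(2.945))
E
```

```text
t 2.75 pos [595.5 266.2 229.9] q [ 0.4   0.45  1.56  0.    1.12 -0.99] w 87.8 F [1.7 3.2 0.4]
trans [6.1, -1.7, 212.9] rot [0.004, 0.003, 0.018]
```

```bash
python3 -m creep '[{"translation":[1,0,35],"angular":[0,0,0.018],"jaw":1},{"translation":[2,-1,70],"angular":[0,0,0.018],"jaw":1},{"translation":[4,-1,105],"angular":[0,0,0.018],"jaw":1},{"translation":[5,-1,130],"angular":[0,0,0.018],"jaw":1},{"translation":[6,-1,140],"angular":[0,0,0.018],"jaw":1},{"translation":[6,-1,145],"angular":[0,0,0.018],"jaw":1},{"translation":[6,-1,145],"angular":[0,0,0.018],"jaw":1},{"translation":[6,-1,145],"angular":[0,0,0.018],"jaw":1}]'; python3 - <<'E'
from h import *
import cv2,json
delta([590,266.5,17],rot(2.945))
c=ctrl.camera_info("wrist");im=ctrl.get_image("wrist");cv2.imwrite("pics/w2.png",im[:,:,::-1])
json.dump({k:np.array(v).tolist() for k,v in c.items()},open("w2.json","w"))
E
```

```text
t: 3.75
ee_pos: [586.7, 258.9, 85.7]
orientation: [0.331, 3.123, 0.001]
ft_force: [0.0, -0.1, 0.3]
width: 87.8
grasp_force: 0.0
t 3.75 pos [586.7 258.9  85.7] q [ 0.4   0.62  1.67  0.    0.85 -0.96] w 87.8 F [ 0.  -0.1  0.3]
trans [-1.6, 8.0, 68.8] rot [0.001, 0.001, -0.014]
```

View pics/w2.png

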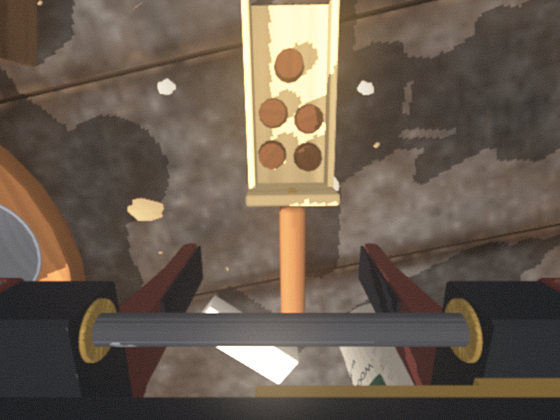

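```bash
python3 - <<'E'
from h import *
import json
c=json.load(open("w2.json"))
a=ray("",290.5,212,47,c);b=ray("",292.5,300,47,c);w=(ray("",246,193,48,c)+ray("",338,191,48,c))/2;w2=(ray("",246,206,48,c)+ray("",338,205,48,c))/2
print(a,b,w,w2,np.arctan2(*(a-b)[[1,0]]), ray("",242,0,22,c),ray("",338,0,22,c))
g=a+(b-a)/np.linalg.norm(b-a)*25;print(g)
delta([g[0],g[1],17],rot(2.945))
E
```

```text
[569.69235584 269.86100647  47.        ] [634.27719708 258.16641554  47.        ] [556.45031186 273.49192005  48.        ] [565.28774656 271.71592807  48.        ] 2.9624602848504384 [435.37751506 267.0584806   22.        ] [447.89598613 325.83636504  22.        ]
[594.29232219 265.40660916  47.        ]
t 3.80 pos [586.6 258.9  85.7] q [ 0.4   0.62  1.67  0.    0.85 -0.96] w 87.5 F [-0.6 -1.3  1.1]
trans [-6.1, 7.9, 68.7] rot [0.001, 0.001, -0.014]
```

```bash
python3 -m creep '[{"translation":[-4,8,15],"angular":[0,0,-0.014],"jaw":1},{"translation":[-4,8,40],"angular":[0,0,-0.014],"jaw":1},{"translation":[-4,8,60],"angular":[0,0,-0.014],"jaw":1},{"translation":[-4,8,69],"angular":[0,0,-0.014],"jaw":1},{"translation":[-4,8,69],"angular":[0,0,-0.014],"jaw":1},{"translation":[-4,8,69],"angular":[0,0,-0.014],"jaw":0.5},{"translation":[-4,8,69],"angular":[0,0,-0.014],"jaw":0},{"translation":[-4,8,69],"angular":[0,0,-0.014],"jaw":0}]'
python3 -m creep '[{"translation":[0,0,0],"angular":[0,0,0],"jaw":0},{"translation":[0,0,0],"angular":[0,0,0],"jaw":0},{"translation":[0,0,0],"angular":[0,0,0],"jaw":0},{"translation":[0,0,0],"angular":[0,0,0],"jaw":0},{"translation":[0,0,-5],"angular":[0,0,0],"jaw":0},{"translation":[0,0,-12],"angular":[0,0,0],"jaw":0},{"translation":[0,0,-25],"angular":[0,0,0],"jaw":0},{"translation":[0,0,-40],"angular":[0,0,0],"jaw":0}]'; python3 - <<'E'
from h import *
import cv2
im=ctrl.get_image("wrist");cv2.imwrite("pics/w3.png",im[:,:,::-1])
delta([590,260,350],rot(np.pi))
E
```

```text
t: 4.8
ee_pos: [591.9, 265.8, 16.3]
orientation: [0.309, 3.126, 0.001]
ft_force: [-0.1, -0.3, -0.8]
width: 61.2
grasp_force: 0.0
t: 5.8
ee_pos: [591.6, 265.7, 56.8]
orientation: [0.309, 3.126, 0.0]
ft_force: [-0.1, 0.1, -0.5]
width: 17.8
grasp_force: 30.0
t 5.85 pos [592.9 266.3  59. ] q [ 0.4   0.66  1.66 -0.    0.82 -0.97] w 17.7 F [ 0.  -0.  -0.8]
trans [0.8, -6.2, -291.0] rot [0.002, 0.003, -0.197]
```

View pics/w3.png

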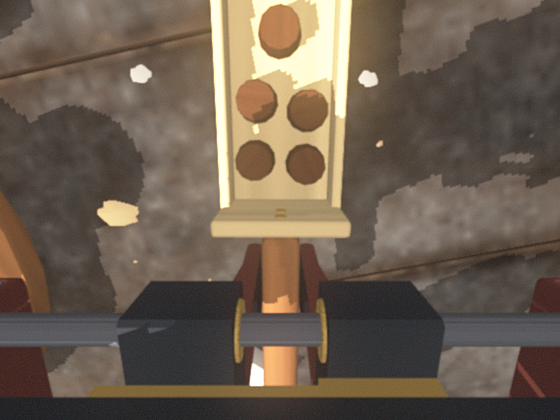

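Tray is held level with all five plugs in it. I'll lift, with a small tilt to help identify the arm kinematics.

```bash
python3 -m creep '[{"translation":[0,0,-30],"angular":[0,0,0],"jaw":0},{"translation":[0,0,-70],"angular":[0,0,0],"jaw":0},{"translation":[0,0,-115],"angular":[0.03,-0.03,0],"jaw":0},{"translation":[0,0,-160],"angular":[0.07,-0.07,0],"jaw":0},{"translation":[0,0,-200],"angular":[0.1,-0.1,0],"jaw":0},{"translation":[0,0,-230],"angular":[0.13,-0.13,0],"jaw":0},{"translation":[0,0,-240],"angular":[0.15,-0.15,0],"jaw":0},{"translation":[0,0,-240],"angular":[0.15,-0.15,0],"jaw":0}]'; cat > fk.py <<'E'
from h import *
from scipy.optimize import least_squares
D=[([-1.33,.423,1.63,0,1.089,-.019],[160.6,-604,222.7]),([-.45,.09,2.07,0,.98,-.5],[376.4,-169.6,230.1]),([.4,.62,1.67,0,.85,-.96],[586.6,258.9,85.7]),([.4,.45,1.57,0,1.12,-.99],[592.8,260.7,229.8])]
def fk(q,p):
    a1,L1,L2,Lt,z0,e,s4,yo=p
    r=R.from_euler('z',q[0]);t=np.array([a1,0,z0])
    A=R.from_euler('y',q[1]);t=t+A.apply([0,0,L1])
    A=A*R.from_euler('y',q[2]);t=t+A.apply([e,0,L2])
    A=A*R.from_euler('z',s4*q[3])*R.from_euler('y',q[4])
    t=t+A.apply([0,0,Lt])+[0,yo,0]
    return r.apply(t),(r*A*R.from_euler('z',q[5]+np.pi/2))
E
python3 - <<'E'
from fk import *
import json
o=ctrl.get_obs();o={k:np.array(v).tolist() for k,v in o.items()};json.dump(o,open("o1.json","w"))
print(np.round(o["qpos"],3),o["ee_pos"],o["orientation"],o["ft_force"],o["width"])
for s4 in(1,-1):
    DD=D+[(o["qpos"],o["ee_pos"])]
    f=lambda p:np.concatenate([(fk(q,list(p[:6])+[s4,p[6]])[0]-x) for q,x in DD])
    s=least_squares(f,[0,400,400,250,200,0,0]);print(s4,s.x.round(1),np.abs(s.fun).max().round(1))
    p=list(s.x[:6])+[s4,s.x[6]];rr=fk(o["qpos"],p)[1];print((rr.inv()*R.from_rotvec(o["orientation"])).as_rotvec().round(3))
E
```

```text
t: 6.85
ee_pos: [591.1, 266.0, 295.7]
orientation: [0.293, 2.983, -0.246]
ft_force: [0.5, -0.5, -2.9]
width: 17.7
grasp_force: 30.0
[ 0.505  0.382  1.532 -0.225  1.217 -0.793] [591.1444768250597, 266.00413674247017, 295.7216152454688] [0.2934324701243062, 2.9825433256318994, -0.24604660801314815] [0.5131694077938036, -0.5036667902733338, -2.8664206726800594] 17.68296260962512
1 [  6.8 558.1 479.7 303.6 309.7  78.2  10.6] 1.5
[-0.  0. -0.]
-1 [ -18.   559.5  514.2 -296.7 -267.6   83.8   10.3] 6.3
[ 0.301 -0.297 -0.156]
```

```bash
cat >> fk.py <<'E'
import json
try:
    o=json.load(open("o1.json"));DD=D+[(o["qpos"],o["ee_pos"])]
    s=least_squares(lambda p:np.concatenate([(fk(q,list(p[:6])+[1,p[6]])[0]-x) for q,x in DD]),[0,400,400,250,200,0,0])
    PP=list(s.x[:6])+[1,s.x[6]]
except FileNotFoundError: pass
lo=np.array([-3,-.9,.09,-1.31,.11,-2.54]);hi=np.array([3,2.11,2.58,4.45,2.69,2.54])
def ik(p,r,q0):
    def f(q):
        t,a=fk(q,PP);return np.r_[(t-p)/100,(a.inv()*r).as_rotvec()]
    s=least_squares(f,np.clip(q0,lo+.01,hi-.01),bounds=(lo,hi));return s.x,np.abs(s.fun).max()
def pour(h,tilt,lip,tool0=0,g=(157,-12.3)):
    rt=R.from_euler('z',h)*R.from_euler('y',tilt)
    p=np.array(lip)-rt.apply([g[0],0,g[1]]);return p,rot(h,tilt)
E
python3 - <<'E'
from fk import *
q0=o["qpos"]
for hd in range(-180,180,20):
    h=np.radians(hd);res=[]
    lip=np.array([555,52,116])-10*np.array([np.cos(h),np.sin(h),0])
    q=np.array(q0);path=[]
    for t in(20,40,50,58):
        p,r=pour(h,np.radians(t),lip)
        best=min((ik(p,r,s) for s in([.1,.3,1.8,x,1.,y] for x in(-1,0,1.5,3,4.2) for y in(-2,0,2))),key=lambda z:z[1])
        res.append((t,round(best[1],3),best[0].round(2).tolist()))
    print(hd,[(a[0],a[1]) for a in res],res[-1][2])
E
```

```text
-180 [(20, np.float64(0.0)), (40, np.float64(0.0)), (50, np.float64(0.0)), (58, np.float64(0.0))] [0.11, 0.27, 2.22, 3.39, 0.38, 1.39]
-160 [(20, np.float64(0.0)), (40, np.float64(0.021)), (50, np.float64(0.003)), (58, np.float64(0.0))] [-0.05, 0.28, 2.21, 2.32, 0.46, 2.12]
-140 [(20, np.float64(0.0)), (40, np.float64(0.143)), (50, np.float64(0.04)), (58, np.float64(0.0))] [-0.17, 0.32, 2.14, 1.72, 0.71, 2.39]
-120 [(20, np.float64(0.073)), (40, np.float64(0.132)), (50, np.float64(0.036)), (58, np.float64(0.0))] [-0.23, 0.39, 2.03, 1.36, 0.98, 2.45]
-100 [(20, np.float64(0.212)), (40, np.float64(0.076)), (50, np.float64(0.0)), (58, np.float64(0.0))] [-0.24, 0.46, 1.9, 1.11, 1.23, 2.42]
-80 [(20, np.float64(0.134)), (40, np.float64(0.0)), (50, np.float64(0.0)), (58, np.float64(0.0))] [-0.22, 0.53, 1.76, 0.91, 1.47, 2.34]
-60 [(20, np.float64(0.01)), (40, np.float64(0.0)), (50, np.float64(0.0)), (58, np.float64(0.0))] [-0.17, 0.59, 1.64, 0.72, 1.67, 2.23]
-40 [(20, np.float64(0.0)), (40, np.float64(0.0)), (50, np.float64(0.0)), (58, np.float64(0.0))] [-0.1, 0.65, 1.53, 0.52, 1.85, 2.07
[... 643 characters left out ...]
.58, -0.63, 1.76, 0.97]
80 [(20, np.float64(0.0)), (40, np.float64(0.0)), (50, np.float64(0.0)), (58, np.float64(0.0))] [0.35, 0.56, 1.69, -0.83, 1.56, 0.84]
100 [(20, np.float64(0.0)), (40, np.float64(0.0)), (50, np.float64(0.0)), (58, np.float64(0.0))] [0.39, 0.5, 1.82, -1.02, 1.34, 0.74]
120 [(20, np.float64(0.0)), (40, np.float64(0.0)), (50, np.float64(0.0)), (58, np.float64(0.0))] [0.39, 0.42, 1.96, -1.25, 1.09, 0.69]
140 [(20, np.float64(0.0)), (40, np.float64(0.0)), (50, np.float64(0.015)), (58, np.float64(0.102))] [0.34, 0.34, 2.01, -1.31, 0.82, 0.47]
160 [(20, np.float64(0.0)), (40, np.float64(0.0)), (50, np.float64(0.031)), (58, np.float64(0.0))] [0.25, 0.3, 2.18, 4.28, 0.56, 0.85]
```

Heading 0, with the spout pointing away from the robot, is comfortable for pouring. I'll swing the tray round that way through +y, clear of the carousel.

```bash
python3 - <<'E'
from fk import *
delta([470,170,296],rot(np.radians(92)))
E
```

```text
t 6.85 pos [591.1 266.  295.7] q [ 0.5   0.38  1.53 -0.23  1.22 -0.79] w 17.7 F [ 0.5 -0.5 -2.9]
trans [100.3, -117.6, 2.3] rot [-0.026, 0.227, 1.334]
```

```bash
python3 -m creep '[{"translation":[10,-12,0],"angular":[0,0.03,0.15],"jaw":0},{"translation":[24,-28,0],"angular":[0,0.06,0.33],"jaw":0},{"translation":[38,-44,0],"angular":[-0.01,0.09,0.5],"jaw":0},{"translation":[52,-60,1],"angular":[-0.01,0.11,0.68],"jaw":0},{"translation":[66,-76,1],"angular":[-0.01,0.14,0.85],"jaw":0},{"translation":[80,-92,2],"angular":[-0.02,0.18,1.03],"jaw":0},{"translation":[92,-107,2],"angular":[-0.02,0.21,1.2],"jaw":0},{"translation":[100,-118,2],"angular":[-0.026,0.227,1.334],"jaw":0}]'; python3 - <<'E'
from fk import *
p,r=pour(0,np.radians(15),[545,54,190]);print(p)
delta(p,r)
E
```

```text
t: 7.85
ee_pos: [469.1, 168.2, 294.6]
orientation: [-2.188, -2.252, 0.004]
ft_force: [-0.3, -0.0, -2.6]
width: 18.1
grasp_force: 30.0
[396.53311953  54.         242.51547774]
t 7.85 pos [469.1 168.2 294.6] q [0.32 0.15 1.83 0.   1.16 0.29] w 18.1 F [-0.3 -0.  -2.6]
trans [-112.1, -75.7, 52.4] rot [0.207, -0.2, 1.59]
```

```bash
python3 -m creep '[{"translation":[-14,-9,0],"angular":[0.023,-0.022,0.18],"jaw":0},{"translation":[-28,-19,5],"angular":[0.046,-0.045,0.36],"jaw":0},{"translation":[-42,-28,10],"angular":[0.07,-0.067,0.54],"jaw":0},{"translation":[-56,-38,15],"angular":[0.093,-0.09,0.72],"jaw":0},{"translation":[-70,-47,20],"angular":[0.117,-0.113,0.9],"jaw":0},{"translation":[-84,-57,25],"angular":[0.14,-0.135,1.08],"jaw":0},{"translation":[-100,-67,32],"angular":[0.163,-0.158,1.26],"jaw":0},{"translation":[-112,-76,38],"angular":[0.186,-0.18,1.42],"jaw":0}]'; python3 - <<'E'
from fk import *
p,r=pour(0,np.radians(25),[545,54,128]);print(p)
delta(p,r)
E
```

```text
t: 8.85
ee_pos: [397.0, 54.1, 256.9]
orientation: [3.107, 0.268, -0.379]
ft_force: [0.4, -0.0, -2.5]
width: 17.5
grasp_force: 30.0
[407.90788205  54.         205.49865287]
t 8.85 pos [397.   54.1 256.9] q [0.1  0.17 1.93 0.   1.29 1.5 ] w 17.5 F [ 0.4 -0.  -2.5]
trans [22.6, 3.0, 47.3] rot [0.037, -0.193, 0.167]
```

```bash
python3 -m creep '[{"translation":[4,0,8],"angular":[0.006,-0.03,0.03],"jaw":0},{"translation":[8,1,16],"angular":[0.012,-0.06,0.06],"jaw":0},{"translation":[12,2,25],"angular":[0.02,-0.1,0.09],"jaw":0},{"translation":[16,2,34],"angular":[0.026,-0.14,0.12],"jaw":0},{"translation":[20,3,42],"angular":[0.033,-0.17,0.15],"jaw":0},{"translation":[22,3,47],"angular":[0.037,-0.19,0.167],"jaw":0},{"translation":[22.6,3,47.3],"angular":[0.037,-0.193,0.167],"jaw":0},{"translation":[22.6,3,47.3],"angular":[0.037,-0.193,0.167],"jaw":0}]'; python3 - <<'E'
from fk import *
import cv2
p,r=pour(0,np.radians(25),[545,54,128])
delta(p,r)
a=cv2.resize(ctrl.get_image("wrist"),None,fx=.9,fy=.9)[:, :]
b=ctrl.get_image("scene")[150:320,140:340];b=cv2.resize(b,None,fx=2,fy=2,interpolation=3)
w=np.zeros((600,800,3),np.uint8)
a=cv2.resize(ctrl.get_image("wrist"),(400,300));t=cv2.resize(ctrl.get_image("top")[130:280,190:390],(400,300),interpolation=3)
w[:300,:400]=a;w[:300,400:]=t;w[300:,:353]=cv2.resize(b,(353,300))
cv2.imwrite("pics/m1.png",w[:,:,::-1])
E
```

```text
t: 9.85
ee_pos: [409.5, 54.8, 207.3]
orientation: [3.068, 0.01, -0.673]
ft_force: [-0.4, 0.8, -0.7]
width: 18.0
grasp_force: 30.0
t 9.85 pos [409.5  54.8 207.3] q [0.08 0.36 1.85 0.03 1.36 1.63] w 18.0 F [-0.4  0.8 -0.7]
trans [-0.7, 0.8, 2.3] rot [0.002, -0.005, 0.006]
```

View pics/m1.png

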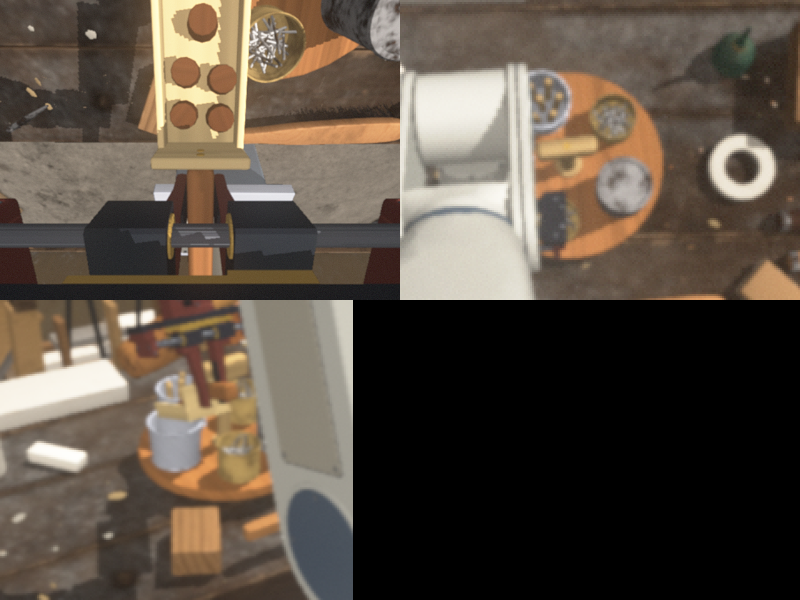

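```bash
cat > rows.py <<'E'
from fk import *
def rows(L,base=None):
    o=ctrl.get_obs();r0=R.from_rotvec(o["orientation"]);p0=np.array(o["ee_pos"])
    for p,r in L: print((r0.inv().apply(p-p0)).round(1).tolist(),(r0.inv()*r).as_rotvec().round(3).tolist(),"reach err",round(ik(p,r,o["qpos"])[1],3))
E
python3 - <<'E'
from rows import *
import cv2
c=ctrl.camera_info("scene");T=np.linalg.inv(np.array(c["world_from_camera"]));K=np.array(c["camera_matrix"])
def pj(x):
    v=T[:3,:3]@x+T[:3,3];v=K@[v[0]/-v[2],-v[1]/-v[2],1];return v[:2].round(1)
o=ctrl.get_obs();rt=R.from_rotvec(o["orientation"])*R.from_euler('x',np.pi).inv()
for y in(-31,31):
  for x,z in((157,-16.3),(157,5.7),(27,31.7)):print(y,x,z,pj(rt.apply([x,y,z])+o["ee_pos"]))
print("pot rim pts",[pj([555+38*np.cos(a),52+38*np.sin(a),106]).tolist() for a in(0,1.57,3.14,4.71)])
rows([pour(0,np.radians(25+2*i),[543,53,128-1.3*i]) for i in range(1,9)])
im=ctrl.get_image("scene")[190:260,210:280];cv2.imwrite("pics/m2.png",cv2.resize(im,None,fx=8,fy=8,interpolation=3)[:,:,::-1])
E
```

```text
-31 157 -16.3 [249.8 210.2]
-31 157 5.7 [248.2 202.1]
-31 27 31.7 [266.1 192.9]
31 157 -16.3 [228.2 215.8]
31 157 5.7 [226.4 207.5]
31 27 31.7 [242.4 198.7]
pot rim pts [[233.7, 211.4], [226.0, 221.3], [245.1, 224.5], [252.2, 214.5]]
[-1.3, 1.8, -0.9] [0.002, -0.04, 0.006] reach err 0.0
[-0.0, 1.8, -5.2] [0.002, -0.075, 0.006] reach err 0.0
[1.5, 1.9, -9.4] [0.002, -0.11, 0.006] reach err 0.0
[3.1, 1.9, -13.6] [0.003, -0.145, 0.006] reach err 0.0
[5.0, 1.9, -17.8] [0.003, -0.18, 0.006] reach err 0.0
[7.0, 1.9, -21.9] [0.003, -0.215, 0.006] reach err 0.0
[9.2, 1.9, -26.0] [0.003, -0.25, 0.006] reach err 0.0
[11.6, 2.0, -29.9] [0.003, -0.285, 0.006] reach err 0.0
```

View pics/m2.png

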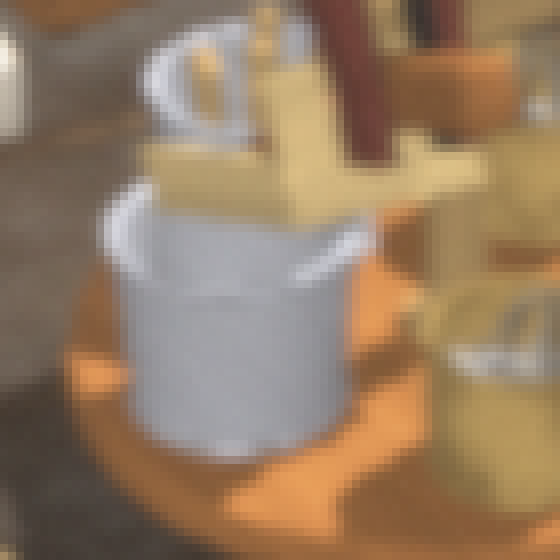

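The zoom shows the tray's front corners at about (230,216) and (228,208), within 2 px of prediction, and the lip lies inside the pot's rim span (223–257). Now I pour.

```bash
python3 -m creep '[{"translation":[-1,1,-1],"angular":[0.002,-0.04,0.006],"jaw":0},{"translation":[0,1.8,-5],"angular":[0.002,-0.075,0.006],"jaw":0},{"translation":[1.5,1.9,-9.4],"angular":[0.002,-0.11,0.006],"jaw":0},{"translation":[3,1.9,-13.6],"angular":[0.003,-0.145,0.006],"jaw":0},{"translation":[5,1.9,-17.8],"angular":[0.003,-0.18,0.006],"jaw":0},{"translation":[7,1.9,-22],"angular":[0.003,-0.215,0.006],"jaw":0},{"translation":[9,1.9,-26],"angular":[0.003,-0.25,0.006],"jaw":0},{"translation":[11.6,2,-30],"angular":[0.003,-0.285,0.006],"jaw":0}]'; python3 - <<'E'
from rows import *
rows([pour(0,np.radians(41+2.5*i),[543,53,117.6]) for i in range(1,9)])
o=ctrl.get_obs();print(o["ee_pos"],o["qpos"],o["ft_force"],(rot(0,np.radians(41)).inv()*R.from_rotvec(o["orientation"])).as_rotvec(),pour(0,np.radians(41),[543,53,117.6])[0])
E
```

```text
t: 11.1
ee_pos: [432.8, 52.9, 229.8]
orientation: [2.942, -0.001, -1.103]
ft_force: [-0.0, -0.1, -2.7]
width: 18.2
grasp_force: 30.0
[0.5, -0.1, -6.7] [-0.0, -0.042, -0.0] reach err 0.0
[1.4, -0.1, -13.5] [-0.0, -0.086, -0.0] reach err 0.0
[2.7, -0.1, -20.3] [-0.0, -0.129, -0.0] reach err 0.0
[4.3, -0.1, -27.0] [-0.0, -0.173, -0.0] reach err 0.0
[6.1, -0.1, -33.6] [-0.0, -0.216, -0.0] reach err 0.0
[8.3, -0.1, -40.1] [-0.0, -0.26, -0.0] reach err 0.0
[10.7, -0.1, -46.6] [-0.0, -0.304, -0.0] reach err 0.0
[13.4, -0.1, -52.9] [-0.0, -0.347, -0.0] reach err 0.0
[432.79129968  52.94663915 229.82447275] [0.06430079 0.52306343 1.64571377 0.04270636 1.68895525 1.62475093] [-0.00923748 -0.13212036 -2.65154342] [ 0.00015752 -0.00169395  0.00043123] [432.58012196  53.         229.88419539]
```

```bash
python3 -m creep '[{"translation":[0.5,0,-6.7],"angular":[0,-0.042,0],"jaw":0},{"translation":[1.4,0,-13.5],"angular":[0,-0.086,0],"jaw":0},{"translation":[2.7,0,-20.3],"angular":[0,-0.129,0],"jaw":0},{"translation":[4.3,0,-27],"angular":[0,-0.173,0],"jaw":0},{"translation":[6.1,0,-33.6],"angular":[0,-0.216,0],"jaw":0},{"translation":[8.3,0,-40],"angular":[0,-0.26,0],"jaw":0},{"translation":[10.7,0,-46.6],"angular":[0,-0.304,0],"jaw":0},{"translation":[13.4,0,-53],"angular":[0,-0.347,0],"jaw":0}]'
python3 -m creep '[{"translation":[0,0,0],"angular":[0,0,0],"jaw":0},{"translation":[0,0,0],"angular":[0,0,0],"jaw":0},{"translation":[0,0,0],"angular":[0,0,0],"jaw":0},{"translation":[0,0,0],"angular":[0,0,0],"jaw":0},{"translation":[0,0,0],"angular":[0,0,0],"jaw":0},{"translation":[0,0,0],"angular":[0,0,0],"jaw":0},{"translation":[0,0,0],"angular":[0,0,0],"jaw":0},{"translation":[0,0,0],"angular":[0,0,0],"jaw":0}]'
python3 - <<'E'
from rows import *
import cv2
w=np.zeros((600,800,3),np.uint8)
w[:,:]=0
w[:420,:560]=ctrl.get_image("wrist")
b=ctrl.get_image("scene")[170:270,200:300];w[360:600,560:800]=cv2.resize(b,(240,240),interpolation=3)
cv2.imwrite("pics/m3.png",w[:,:,::-1])
o=ctrl.get_obs();print(o["ft_force"],o["width"],(rot(0,np.radians(61)).inv()*R.from_rotvec(o["orientation"])).as_rotvec())
rows([pour(0,np.radians(t),[x,53,z]) for t,x,z in((61,543,180),(40,543,215),(20,500,240),(5,480,240))])
E
```

```text
t: 12.1
ee_pos: [477.9, 52.9, 260.9]
orientation: [-2.707, 0.001, 1.594]
ft_force: [-0.6, -0.4, -1.6]
width: 17.6
grasp_force: 30.0
t: 13.1
ee_pos: [477.5, 52.9, 260.6]
orientation: [2.707, -0.001, -1.594]
ft_force: [-0.2, -1.1, -1.5]
width: 17.5
grasp_force: 30.0
[ 0.9723199  -0.01391844 -0.94330921] 18.17185968481081 [0.00032647 0.00055587 0.00055766]
[-54.7, -0.1, -30.6] [-0.0, -0.001, -0.001] reach err 0.0
[-79.3, -0.1, 9.5] [-0.0, 0.366, -0.001] reach err 0.0
[-97.6, -0.0, 84.0] [-0.0, 0.715, -0.001] reach err 0.0
[-78.8, -0.0, 131.0] [-0.0, 0.977, -0.001] reach err 0.0
```

View pics/m3.png

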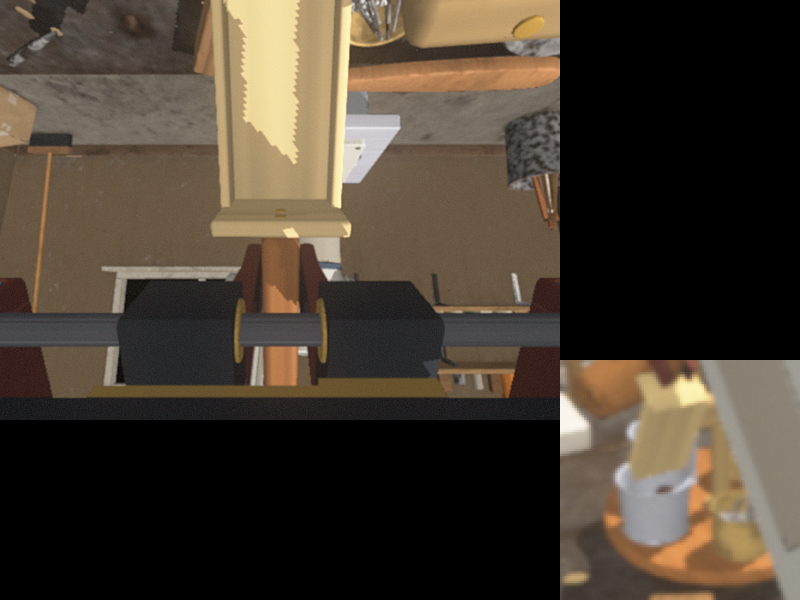

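The tray is empty and a plug shows inside the pot. Next I lift away and level the tray.

```bash
python3 -m creep '[{"translation":[-28,0,-16],"angular":[0,0,0],"jaw":0},{"translation":[-55,0,-30],"angular":[0,0,0],"jaw":0},{"translation":[-68,0,-10],"angular":[0,0.18,0],"jaw":0},{"translation":[-79,0,10],"angular":[0,0.36,0],"jaw":0},{"translation":[-89,0,45],"angular":[0,0.54,0],"jaw":0},{"translation":[-97,0,84],"angular":[0,0.715,0],"jaw":0},{"translation":[-90,0,110],"angular":[0,0.88,0],"jaw":0},{"translation":[-79,0,131],"angular":[0,1.0,0],"jaw":0}]'; python3 - <<'E'
from rows import *
from workcell import ctrl
import cv2
rows([([440,170,290],rot(np.radians(80)))])
print(ctrl.get_obs()["ee_pos"])
for c in("scene",):
    b=ctrl.get_image(c);cv2.imwrite("pics/s_after.png",b[:,:,::-1])
E
```

```text
t: 14.2
ee_pos: [323.1, 52.9, 266.2]
orientation: [-3.14, 0.001, 0.092]
ft_force: [-0.1, -0.4, -1.2]
width: 17.8
grasp_force: 30.0
[115.2, -117.1, -30.5] [-0.041, 0.049, -1.396] reach err 0.0
[323.12198869  52.9138997  266.2439306 ]
```

```bash
python3 -m creep '[{"translation":[10,-15,-10],"angular":[0,0.01,-0.17],"jaw":0},{"translation":[25,-30,-20],"angular":[-0.01,0.01,-0.35],"jaw":0},{"translation":[40,-45,-30],"angular":[-0.01,0.02,-0.52],"jaw":0},{"translation":[55,-60,-30],"angular":[-0.02,0.03,-0.7],"jaw":0},{"translation":[70,-75,-30],"angular":[-0.03,0.03,-0.87],"jaw":0},{"translation":[85,-90,-30],"angular":[-0.03,0.04,-1.05],"jaw":0},{"translation":[100,-105,-30],"angular":[-0.04,0.045,-1.22],"jaw":0},{"translation":[115,-117,-30],"angular":[-0.041,0.049,-1.396],"jaw":0}]'; python3 - <<'E'
from rows import *
rows([([592,266,250],rot(2.945))])
E
```

```text
t: 15.25
ee_pos: [441.7, 170.5, 288.7]
orientation: [-2.398, -2.024, 0.009]
ft_force: [-0.1, 0.1, -2.1]
width: 17.8
grasp_force: 30.0
[119.4, 132.4, 37.6] [-0.007, -0.004, -1.543] reach err 0.0
```

```bash
python3 -m creep '[{"translation":[15,16,4],"angular":[0,0,-0.185],"jaw":0},{"translation":[30,33,9],"angular":[0,0,-0.37],"jaw":0},{"translation":[45,50,14],"angular":[0,0,-0.555],"jaw":0},{"translation":[60,66,19],"angular":[0,0,-0.74],"jaw":0},{"translation":[75,83,24],"angular":[0,0,-0.925],"jaw":0},{"translation":[90,100,28],"angular":[0,0,-1.11],"jaw":0},{"translation":[105,116,33],"angular":[0,0,-1.295],"jaw":0},{"translation":[119,132,37],"angular":[-0.007,-0.004,-1.48],"jaw":0}]'
python3 -m creep '[{"translation":[0,0,40],"angular":[0,0,-0.063],"jaw":0},{"translation":[0,0,80],"angular":[0,0,-0.063],"jaw":0},{"translation":[0,0,120],"angular":[0,0,-0.063],"jaw":0},{"translation":[0,0,155],"angular":[0,0,-0.063],"jaw":0},{"translation":[0,0,185],"angular":[0,0,-0.063],"jaw":0},{"translation":[0,0,200],"angular":[0,0,-0.063],"jaw":0},{"translation":[0,0,205],"angular":[0,0,-0.063],"jaw":0},{"translation":[0,0,205],"angular":[0,0,-0.063],"jaw":0}]'; python3 - <<'E'
from rows import *
rows([([592,266,16.3],rot(2.945))]);print(ctrl.get_obs()["ft_force"])
E
```

```text
t: 16.25
ee_pos: [592.5, 264.4, 250.3]
orientation: [0.407, 3.115, -0.001]
ft_force: [-0.4, -0.6, -1.2]
width: 17.9
grasp_force: 30.0
t: 17.25
ee_pos: [592.8, 264.4, 46.4]
orientation: [0.318, 3.123, 0.001]
ft_force: [-0.4, -0.0, -2.6]
width: 17.7
grasp_force: 30.0
[1.1, 1.4, 30.1] [0.001, 0.002, -0.006] reach err 0.0
[-0.35740501 -0.04844084 -2.56254994]
```

Lower to 1 mm past the bench height slowly, release, and rise.

```bash
python3 -m creep '[{"translation":[1,1.4,10],"angular":[0,0,-0.006],"jaw":0},{"translation":[1,1.4,18],"angular":[0,0,-0.006],"jaw":0},{"translation":[1,1.4,24],"angular":[0,0,-0.006],"jaw":0},{"translation":[1,1.4,27.5],"angular":[0,0,-0.006],"jaw":0},{"translation":[1,1.4,29.5],"angular":[0,0,-0.006],"jaw":0},{"translation":[1,1.4,30],"angular":[0,0,-0.006],"jaw":0},{"translation":[1,1.4,30],"angular":[0,0,-0.006],"jaw":0},{"translation":[1,1.4,30],"angular":[0,0,-0.006],"jaw":0.2}]'
python3 -m creep '[{"translation":[0,0,0],"angular":[0,0,0],"jaw":0.5},{"translation":[0,0,0],"angular":[0,0,0],"jaw":0.8},{"translation":[0,0,0],"angular":[0,0,0],"jaw":0.8},{"translation":[0,0,0],"angular":[0,0,0],"jaw":0.8},{"translation":[0,0,-20],"angular":[0,0,0],"jaw":0.8},{"translation":[0,0,-60],"angular":[0,0,0],"jaw":0.8},{"translation":[0,0,-110],"angular":[0,0,0],"jaw":0.8},{"translation":[0,0,-170],"angular":[0,0,0],"jaw":0.8}]'
python3 - <<'E'
from rows import *
import cv2
o=ctrl.get_obs();print(o["ee_pos"])
im=ctrl.get_image("wrist");w=np.zeros((600,800,3),np.uint8);w[:420,:560]=im
b=ctrl.get_image("scene")[185:260,200:320];w[420:,:288]=cv2.resize(b,(288,180),interpolation=3)
t=ctrl.get_image("top")[160:270,210:330];w[340:600,560:800]=cv2.resize(t,(240,220),interpolation=3).repeat(1,0) if 0 else cv2.resize(t,(240,260),interpolation=3)
cv2.imwrite("pics/m4.png",w[:,:,::-1])
E
```

```text
t: 18.25
ee_pos: [591.6, 265.7, 16.6]
orientation: [0.308, 3.124, 0.0]
ft_force: [-2.9, -0.8, 5.0]
width: 17.7
grasp_force: 30.0
t: 19.25
ee_pos: [590.8, 265.5, 188.2]
orientation: [0.308, 3.125, 0.0]
ft_force: [0.5, 0.6, 0.6]
width: 70.1
grasp_force: 0.0
[590.7759134  265.52906546 188.15514347]
```

View pics/m4.png

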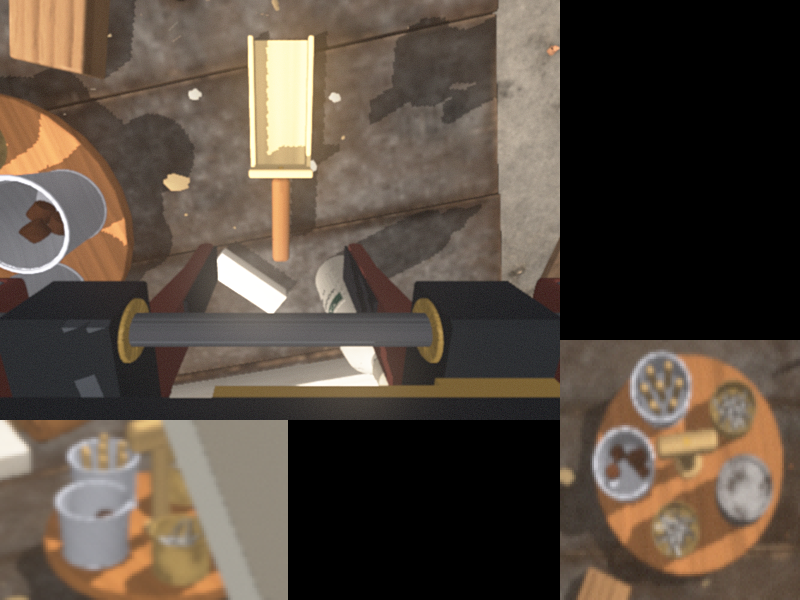

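Tray is flat in its place, and the wrist and top views show the plugs in the pot. Now I go over the crossbar.

```bash
python3 - <<'E'
from rows import *
rows([([563,-37,290],rot(np.radians(90-4)))])
E
```

```text
[-30.2, -303.4, -100.0] [0.011, 0.004, 1.444] reach err 0.0
```

```bash
python3 -m creep '[{"translation":[-4,-38,-20],"angular":[0,0,0.18],"jaw":0.8},{"translation":[-8,-76,-40],"angular":[0,0,0.36],"jaw":0.8},{"translation":[-12,-114,-60],"angular":[0,0,0.54],"jaw":0.8},{"translation":[-16,-152,-80],"angular":[0,0,0.72],"jaw":0.8},{"translation":[-20,-190,-95],"angular":[0,0,0.9],"jaw":0.8},{"translation":[-24,-228,-100],"angular":[0,0,1.08],"jaw":0.8},{"translation":[-28,-266,-100],"angular":[0,0,1.26],"jaw":0.8},{"translation":[-30,-303,-100],"angular":[0,0,1.44],"jaw":0.8}]'
python3 -m creep '[{"translation":[0,0,0],"angular":[0,0,0],"jaw":0.8},{"translation":[0,0,0],"angular":[0,0,0],"jaw":0.8},{"translation":[0,0,0],"angular":[0,0,0],"jaw":0.8},{"translation":[0,0,0],"angular":[0,0,0],"jaw":0.8},{"translation":[0,0,0],"angular":[0,0,0],"jaw":0.8},{"translation":[0,0,0],"angular":[0,0,0],"jaw":0.8},{"translation":[0,0,0],"angular":[0,0,0],"jaw":0.8},{"translation":[0,0,0],"angular":[0,0,0],"jaw":0.8}]'
python3 - <<'E'
from rows import *
import cv2,json
c=ctrl.camera_info("wrist");im=ctrl.get_image("wrist");json.dump({k:np.array(v).tolist() for k,v in c.items()},open("w5.json","w"))
cv2.imwrite("pics/w5.png",im[:,:,::-1])
print(ctrl.get_obs()["ee_pos"])
E
```

```text
t: 20.4
ee_pos: [560.4, -38.5, 285.2]
orientation: [2.3, 2.14, 0.001]
ft_force: [0.3, -0.1, -0.6]
width: 70.3
grasp_force: 0.0
t: 21.4
ee_pos: [561.3, -37.3, 285.8]
orientation: [2.292, 2.146, 0.003]
ft_force: [0.2, -0.5, -0.4]
width: 70.3
grasp_force: 0.0
[561.26363002 -37.32572319 285.77211742]
```

View pics/w5.png

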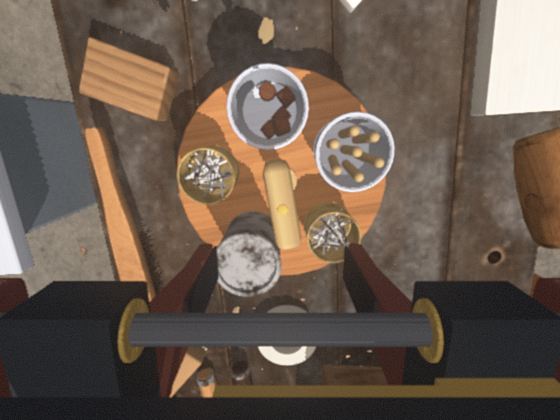

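The pot, rim centred at (268,106), holds the plugs. The bar runs (276,162)-(287,248), with its yellow centre dot at (282,210).

```bash
python3 - <<'E'
from rows import *
import json
c=json.load(open("w5.json"))
a=ray("",276,163,186,c);b=ray("",287,247,186,c);m=ray("",282,210,187,c);p=ray("",268,106.5,106,c)
print(a,b,m,p)
for d in(a-b,p-m):print(np.hypot(*d[:2]),np.degrees(np.arctan2(d[1],d[0])))
E
```

```text
[560.34024765   6.56079973 186.        ] [565.02905285 -68.30485071 186.        ] [562.75342416 -33.67610967 187.        ] [554.63333395  55.68174634 106.        ]
75.01233572122369 93.58373054241615
89.72604023613701 95.19229771268488
```

```bash
python3 - <<'E'
from rows import *
rows([([562.7,-35,152],rot(np.radians(94.4)))])
E
```

```text
[2.4, 1.0, 133.8] [0.002, -0.0, -0.143] reach err 0.0
```

```bash
python3 -m creep '[{"translation":[1,1,25],"angular":[0,0,-0.07],"jaw":0.8},{"translation":[2,1,50],"angular":[0.002,0,-0.143],"jaw":0.8},{"translation":[2.4,1,80],"angular":[0.002,0,-0.143],"jaw":0.8},{"translation":[2.4,1,110],"angular":[0.002,0,-0.143],"jaw":0.8},{"translation":[2.4,1,128],"angular":[0.002,0,-0.143],"jaw":0.8},{"translation":[2.4,1,134],"angular":[0.002,0,-0.143],"jaw":0.8},{"translation":[2.4,1,134],"angular":[0.002,0,-0.143],"jaw":0.8},{"translation":[2.4,1,134],"angular":[0.002,0,-0.143],"jaw":0.8}]'
python3 -m creep '[{"translation":[0,0,0],"angular":[0,0,0],"jaw":0.5},{"translation":[0,0,0],"angular":[0,0,0],"jaw":0.3},{"translation":[0,0,0],"angular":[0,0,0],"jaw":0.15},{"translation":[0,0,0],"angular":[0,0,0],"jaw":0},{"translation":[0,0,0],"angular":[0,0,0],"jaw":0},{"translation":[0,0,0],"angular":[0,0,0],"jaw":0},{"translation":[0,0,0],"angular":[0,0,0],"jaw":0},{"translation":[0,0,0],"angular":[0,0,0],"jaw":0}]'
python3 - <<'E'
from rows import *
rows([([562.7,-35,152],rot(np.pi))]);o=ctrl.get_obs();print(o["ee_pos"],o["ft_force"],o["moment"],o["width"])
E
```

```text
t: 22.45
ee_pos: [563.5, -35.0, 152.8]
orientation: [2.133, 2.304, 0.002]
ft_force: [0.5, -0.7, 0.5]
width: 70.5
grasp_force: 0.0
t: 23.45
ee_pos: [563.6, -35.2, 151.8]
orientation: [2.133, 2.304, 0.002]
ft_force: [3.9, -1.1, -3.6]
width: 23.9
grasp_force: 30.0
[0.2, -0.9, -0.2] [0.001, 0.002, -1.494] reach err 0.0
[563.59998219 -35.15724025 151.81009922] [ 3.85557337 -1.07830474 -3.61697157] [-0.28696214 -0.65737007 -0.06542375] 23.889168459463246
```

```bash
python3 -m creep '[{"translation":[0,0,0],"angular":[0,0,-0.03],"jaw":0},{"translation":[0,0,0],"angular":[0,0,-0.09],"jaw":0},{"translation":[0,0,0],"angular":[0,0,-0.17],"jaw":0},{"translation":[0,0,0],"angular":[0,0,-0.26],"jaw":0},{"translation":[0,0,0],"angular":[0,0,-0.35],"jaw":0},{"translation":[0,0,0],"angular":[0,0,-0.43],"jaw":0},{"translation":[0,0,0],"angular":[0,0,-0.48],"jaw":0},{"translation":[0,0,0],"angular":[0,0,-0.5],"jaw":0}]'
python3 -m creep '[{"translation":[0,0,0],"angular":[0,0,-0.03],"jaw":0},{"translation":[0,0,0],"angular":[0,0,-0.09],"jaw":0},{"translation":[0,0,0],"angular":[0,0,-0.17],"jaw":0},{"translation":[0,0,0],"angular":[0,0,-0.26],"jaw":0},{"translation":[0,0,0],"angular":[0,0,-0.35],"jaw":0},{"translation":[0,0,0],"angular":[0,0,-0.43],"jaw":0},{"translation":[0,0,0],"angular":[0,0,-0.48],"jaw":0},{"translation":[0,0,0],"angular":[0,0,-0.5],"jaw":0}]'
python3 - <<'E'
from rows import *
rows([([563.3,-35,152],rot(np.pi))]);o=ctrl.get_obs();print(o["ee_pos"],o["ft_force"],o["moment"],o["width"],o["qpos"])
E
```

```text
t: 24.45
ee_pos: [564.6, -34.8, 151.8]
orientation: [1.495, 2.76, 0.003]
ft_force: [9.9, 1.6, -7.8]
width: 23.8
grasp_force: 30.0
t: 25.45
ee_pos: [565.4, -34.0, 151.8]
orientation: [0.765, 3.042, 0.004]
ft_force: [13.4, 5.2, -8.9]
width: 24.0
grasp_force: 30.0
[1.4, -1.8, -0.2] [0.002, 0.005, -0.493] reach err 0.0
[565.37831258 -34.03056072 151.83523679] [13.42714571  5.1527027  -8.94488958] [ 5.56213248e-01 -1.46532540e+00 -6.17179699e-04] 24.019164470957033 [-0.08203397  0.42867285  1.81578391  0.00212484  0.89202413 -1.16129533]
```

```bash
python3 -m creep '[{"translation":[-0.3,0.5,0],"angular":[0,0,-0.03],"jaw":0},{"translation":[-0.6,1,0],"angular":[0,0,-0.09],"jaw":0},{"translation":[-1,1.5,0],"angular":[0,0,-0.17],"jaw":0},{"translation":[-1.3,2,0],"angular":[0,0,-0.26],"jaw":0},{"translation":[-1.7,2.5,0],"angular":[0,0,-0.34],"jaw":0},{"translation":[-1.9,2.7,0],"angular":[0,0,-0.42],"jaw":0},{"translation":[-1.9,2.7,0],"angular":[0,0,-0.47],"jaw":0},{"translation":[-1.9,2.7,0],"angular":[0,0,-0.493],"jaw":0}]'
python3 - <<'E'
from rows import *
import cv2,json
rows([([565,-34,152],rot(np.pi))]);o=ctrl.get_obs();print(o["ee_pos"],o["ft_force"],o["moment"],o["width"])
c=ctrl.camera_info("wrist");json.dump({k:np.array(v).tolist() for k,v in c.items()},open("w6.json","w"))
w=np.zeros((600,800,3),np.uint8);w[:420,:560]=ctrl.get_image("wrist")
w[420:,:240]=cv2.resize(ctrl.get_image("scene")[185:275,200:320],(240,180),interpolation=3)
cv2.imwrite("pics/m6.png",w[:,:,::-1])
print([d for d in ctrl.look_for("wrist","plug_tub")][:2])
E
```

```text
t: 26.45
ee_pos: [565.5, -33.0, 151.8]
orientation: [-0.0, -3.141, -0.001]
ft_force: [0.4, 3.0, 0.4]
width: 23.9
grasp_force: 30.0
[0.5, -1.0, -0.2] [0.001, -0.0, -0.0] reach err 0.0
[565.52417253 -33.03791509 151.81735464] [0.40186834 3.02262768 0.43659441] [ 0.57305258 -0.3417755   0.00445498] 23.87532928518546
[{'rect': [212.4, 23.0, 348.9, 164.5], 'score': 0.87}]
```

View pics/m6.png

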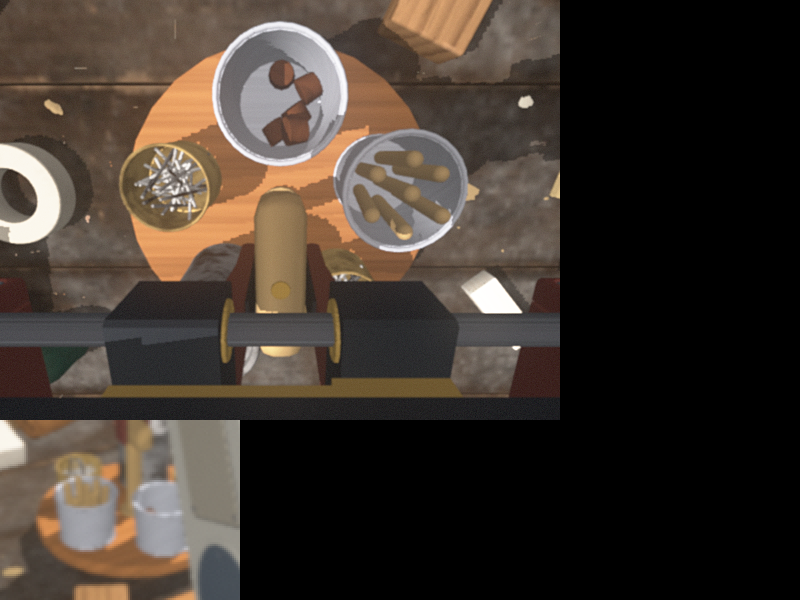

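The picture shows all five plugs in the pot, between (267,60) and (322,145). The pot centre (281,93) lies in line with the gripped bar (281,290), so it faces the front. Settle and hand in.

```bash
python3 -m creep '[{"translation":[0,0,0],"angular":[0,0,0],"jaw":0},{"translation":[0,0,0],"angular":[0,0,0],"jaw":0},{"translation":[0,0,0],"angular":[0,0,0],"jaw":0},{"translation":[0,0,0],"angular":[0,0,0],"jaw":0},{"translation":[0,0,0],"angular":[0,0,0],"jaw":0},{"translation":[0,0,0],"angular":[0,0,0],"jaw":0},{"translation":[0,0,0],"angular":[0,0,0],"jaw":0},{"translation":[0,0,0],"angular":[0,0,0],"jaw":0}]' && python3 -c "
from workcell import ctrl
print(ctrl.close_job())"
```

```text
t: 27.6
ee_pos: [565.5, -33.0, 151.8]
orientation: [-0.002, -3.141, -0.001]
ft_force: [-0.2, 5.6, 1.8]
width: 23.5
grasp_force: 30.0
the job is handed in; nothing more can be done
None
```

All five plugs are in the empty pot, the tray lies flat where it was, and the pot faces the front with the gripper still holding the crossbar; I handed the job in at 27.6 s.

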